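# Shift a tube roller into third gear and start it

### The arm

A 7-joint arm with a two-finger parallel gripper is mounted at the origin on the work surface. World frame = base frame: x ahead of the robot, y to its left, z up, the work surface at z = 0. Lengths are in m, angles in rad, forces in N, time in s.
With the tool pointing down it reaches from about 0.4 to 0.85 m from the base axis. Payload 10.4 kg.
Tool frame: the origin (TCP) lies on the centre line of the jaws, within the pads' length; the fingertips stand r.tip_extent ahead of it and the grasp point (between the pads) lies 8 mm behind it (r.tip_extent is the distance from the TCP to the fingertips, in m); z points along the fingers, y is the direction in which the jaws open and shut (so a half turn about z gives the same grasp; the last joint's range is limited). The gripper opens to 87 mm and grips with 3 to 60 N. Pads are 19 mm wide; open, the fingers measure 117 mm over their backs; the gripper's body (75 mm by 190 mm) begins 51 mm behind the grasp point.
Start: joints at [-1.321, 0.332, -0.065, 1.46, 0.022, 1.35, -0.088], TCP at [0.168, 0.602, 0.234] pointing down, gripper open.
Joint ranges: [-2.6, 2.6], [-0.5, 2.12], [-1.47, 1.34], [0.16, 2.42], [-1.27, 4.41], [0.06, 2.06], [-2.6, 2.6]. Speed limits (rad/s): [2.22, 2.22, 2.79, 2.79, 3.14, 3.14, 3.14].

### API

Orientations are given as a unit quaternion [x, y, z, w].
In Python, from bench import r gives the robot as it stands.
- The arm moves only by the shell command python3 -m jog 'ROWS' [FORCE]. ROWS is JSON, a list of rows, each a list of 7 numbers: the shift along the tool's x, y, z in cm, then the turn, a rotation vector about the tool's x, y, z in rad, then the opening, from -1 (shut) to 1 (fully open). In form: [[tx, ty, tz, wx, wy, wz, jaw], ...]. A call has 1 to 20 rows; each row shifts and turns the commanded pose from where the row before left it, along the tool's axes as they then stand; what a row does not reach is not made up. A row lasts 1/8 s, in which the tool goes at most 62.5 mm and 10.7 degrees, less where a joint would pass 70% of its speed; a pose out of reach is approached as far as the arm can. A call with a gripper value outside its range is refused whole. The fingers move at their own pace and stop on an object; FORCE is the grip in N (left out, the last holds). Time passes only in rows, so rows that do not move let the fingers close. It gives the time, the measured TCP pose, the force and the opening at its end, in the units of the state.
- r.read_state(): the state, without advancing time (a new reading comes with each control period).
- r.camera(name): name is "scene" or "side" or "wrist"; returns a dict with "frame" (420x560x3 uint8, red, green, blue), "fx", "fy", "cx", "cy" (pixels), "camera_from_world" (4x4, takes a point from world to camera coordinates). Camera axes: x right, y down, z forward; pixel columns grow to the right and rows downward; lengths in m; the calibration is good to about 2 mm. The wrist camera is an equidistant fisheye: a pixel r from the principal point sees the ray r / f radians off the axis. A picture is of the moment at which its call begins. There is no depth.
- r.close_job(): hands the job in, once; it reports no verdict.
Trained networks look in a picture, given as the dict that the camera call returned (one of the last four; its "shot" number tells which), for a name from the list of things; names that differ only in an ending like _2 or _b are one class to them, and where a whole thing is asked for, a point or a joint stands for the part that bears it (a point fixed in the world has none). Each returns a list of dicts, best first, with "score" (0 to 1); they miss things now and then, are a little off and sometimes report something else, mostly with a low value. They report only what shows in the picture. A call takes as long as a camera call. They do not tell look-alikes from the thing itself.
- r.search_frame(picture, thing): "rect" ([left, top, right, bottom] in pixels, round what is visible of it).
The state is a dict: "time": time; "joint_positions": joint angles; "joint_vel": joint speeds; "joint_torque": joint torques, N m; "ee_pos": TCP position; "eef_rot": TCP orientation; "ft_force": force on the tool from outside, world axes, zero at the start; "torque": the same for the moment, N m; "width": finger opening in m.
Only numpy, scipy, OpenCV 4.12 (cv2) and the standard library are available. Lean on these libraries where they do the work, as an engineer would, in place of code of your own. Each camera call takes 0.05 s, during which the arm holds its last target.

### The job

Put the tube roller mixer into third gear and start it: nudge the red-knobbed lever back to the middle of its H-shaped gate, across to the right, then forward (away from the robot) fully home into the third slot, and only then press the green start button all the way down and let it come up. Only push the lever gently with the fingertips or the outside of the fingers, never pinch it; do not press the red stop button, and leave the tubes and everything else on the bench where they are.

Things in the scene. Friction and masses are not known exactly. Their poses are not given: they have to be found in the camera images.
- mixer: Tube roller mixer, fixed: white box 280 (its x) x 220 (its y) x 80 mm high, blue foot. Origin: centre of its underside; its x points forward (away from the operator), y to the operator's left, z up; yaw within 0.35 rad. Gear gate on the near half; on the far half, from x = 9 mm on, three black rollers (tops at 109 mm) with two tubes lying on them (tops at 127 mm).
- gate: Aluminium gate plate on the mixer, 130 x 150 mm, with an H-shaped opening of 18 mm wide slots. Origin: at bench height below the H's centre, axes as the mixer's; top face at z = 88 mm. From the operator: slot 1 forward left, 2 backward left, 3 forward right, 4 backward right, marked by 1 to 4 dots. Columns at y = +20 and -20 mm, joined by a crossing channel at x = 0.
- knob: Red upright knob on the gear lever, 40 mm tall, round with four flat faces (near, far, left, right), 28 mm over opposite faces. Origin: its centre, 150 mm from lever_pivot along the 12 mm steel stick; z along the stick. It starts anywhere along the left column. Both hinges are stiff: it takes 2 to 4 N to push and stays where it is left. The stick is stopped by the gate's edges; the tongues' corners are rounded by 5 mm.
- knob_near: The knob's flat face on the operator's side, 20 x 34 mm, 14 mm from the knob's centre; origin and axes are the knob's.
- knob_far: The same, the knob's face away from the operator.
- knob_left: The same, the knob's face to the operator's left.
- knob_right: The same, the knob's face to the operator's right.
- lever_pivot (a point): Pivot of the gear lever inside the mixer, 15 mm above the bench, below the H's centre; with both joints at 0 the lever points straight up from it.
- slot3_end (a point): Point on the gate's top face where the stick's centre stands when home in the third slot: gate (x 22, y -20, z 88) mm.
- shift (a joint): Forward lean of the lever, rad, about the lever's y axis: 0 in the crossing channel (within about 0.04 the stick passes across), +0.30 home in slot 1 or 3 (forward), -0.30 in slot 2 or 4.
- cross (a joint): Sideways lean of the lever, rad, about the mixer's x axis: about -0.28 in the left column, +0.28 in the right column (limits 0.285). Knob centre in the mixer's directions from the pivot = 150 mm x (sin shift, -sin cross cos shift, cos cross cos shift).
- start_button_top (a point): Centre of the top face of the green round start button, 36 mm diameter, on a light grey box 75 x 75 x 45 mm fixed to the bench, to the left or the right of the mixer.
- start_button (a joint): Travel of the start button in m: 0 up, 0.006 fully down; it is sprung and takes 5 N to bottom.
- stop_button_top (a point): Centre of the top face of the red stop button, of the same size on a like box, on the other side of the mixer. Not to be pressed.
- stop_button (a joint): Travel of the stop button in m, 0 up, 0.006 down.
- tube_orange: Loose tube with orange content and blue cap, 29 mm diameter, 112 mm long, lying along the mixer's y in the nearer valley between the rollers; origin at its centre.
- tube_green: The same with green content, in the farther valley.
- tube_rack: White foam rack 90 x 200 x 45 mm with four standing capped tubes, 114 mm high in all; origin under its centre.
- beaker: Glass beaker, 70 mm diameter, 90 mm tall; origin under its centre.
- dish: Closed flat dish, 90 mm diameter, 16 mm high; origin under its centre.
- reagent: Amber bottle with blue cap, 66 mm diameter, 150 mm tall; origin under its centre.
- pipette: White pipette lying on the bench, about 245 mm long, 22 mm wide, 18 mm high; origin under its handle's centre.
Things that resemble listed ones, but are neither listed nor needed, are in the scene too. Leave any brown or pink look-alike of the part that bears start_button_top alone.

How it is judged:
By the outcome, as a careful person would: the job done as asked, in the order asked, and still so for the second after the job is handed in, with the robot touching nothing.
It also fails if it takes over 72 s, if anything falls off the work surface, if the arm or the gripper's body presses on something with over 40 N, if the wrist force passes 120 N, or if a joint passes its speed limit or range.

## Working session

There is one attempt and no reset: what is moved stays moved. The work goes in short steps, Python scripts to look and compute and a shell command to move; the robot and the scene stay as the last step left them, time stands still between calls to the robot, and variables do not carry over. Pictures are saved under pics/ and viewed, and the job is handed in when it is done.

```bash
mkdir -p pics; ls; python3 - <<'E'
from bench import r
import cv2
s=r.read_state(); print(s, r.tip_extent)
for n in ("scene","side","wrist"):
    p=r.camera(n); cv2.imwrite(f"pics/{n}0.png",cv2.cvtColor(p["frame"],cv2.COLOR_RGB2BGR))
    print(n,p["fx"],p["fy"],p["cx"],p["cy"],p["camera_from_world"].round(4).tolist() if hasattr(p["camera_from_world"],'round') else p["camera_from_world"])
    for t in ("mixer","gate","knob","start_button_top","stop_button_top"):
        print(t,[(d["rect"],round(d["score"],2)) for d in r.search_frame(p,t)][:5])
E
```

```text
pics
{'time': 0.0, 'joint_positions': array([-1.32058212,  0.33288482, -0.06469909,  1.46093754,  0.02160752,
        1.34986276, -0.08847117]), 'joint_vel': array([-5.97541809e-04,  8.04871681e-05, -1.22742357e-03,  2.08185834e-04,
        7.39038005e-04,  8.57353639e-04, -1.23563507e-03]), 'joint_torque': array([ 4.00391482e-04, -6.23246098e+01,  2.47657788e-02, -3.89914405e+01,
       -6.13833801e-02,  3.95964843e-02,  1.81023993e-04]), 'ee_pos': array([0.16831193, 0.60153806, 0.23274763]), 'eef_rot': array([ 1.35959411e-01,  9.90714162e-01, -6.95779056e-04, -5.98905438e-05]), 'ft_force': array([-0.62920138,  0.52955218, -0.87212504]), 'torque': array([-0.02738675, -0.0548232 , -0.06817594]), 'width': 0.08722358174323144} 0.011
scene 489.5248037289102 489.5248037289102 285.9224769419504 214.64916658171956 [[-0.6809, 0.7323, 0.0093, 0.4316], [0.4969, 0.4712, -0.7287, -0.1368], [-0.538, -0.4916, -0.6847, 1.6279], [0.0, 0.0, 0.0, 1.0]]
mixer [([199.6, 209.5, 327.6, 325.4], 0.69)]
gate [([241.8, 211.5, 310.6, 260.2], 0.73)]
knob []
start_button_top [([230.2, 179.8, 242.3, 192.5], 0.6)
[... 274 characters left out ...]
r [([249.1, 172.0, 361.8, 267.2], 0.93)]
gate [([259.4, 198.6, 323.8, 238.8], 0.83), ([248.2, 168.9, 362.2, 266.3], 0.23)]
knob [([285.3, 180.9, 296.7, 196.8], 0.71)]
start_button_top [([307.2, 281.6, 322.3, 298.7], 0.7), ([245.1, 298.0, 263.4, 310.6], 0.52), ([355.2, 352.9, 373.6, 367.3], 0.49), ([297.4, 185.4, 333.3, 208.1], 0.44)]
stop_button_top [([335.7, 279.6, 372.0, 309.4], 0.63), ([308.8, 282.8, 321.3, 298.9], 0.29)]
wrist 325.19226210127806 325.19226210127806 282.98186552617 208.95226091491082 [[0.2677, 0.9635, 0.0001, -0.6252], [0.9328, -0.2592, 0.2504, -0.031], [0.2413, -0.0669, -0.9681, 0.3894], [0.0, 0.0, 0.0, 1.0]]
mixer []
gate []
knob []
start_button_top []
stop_button_top []
```

View pics/scene0.png

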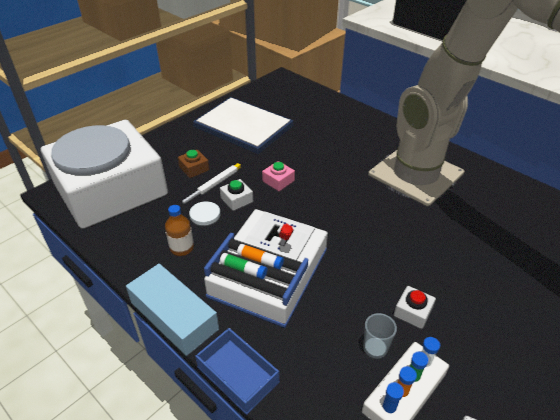

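View pics/side0.png

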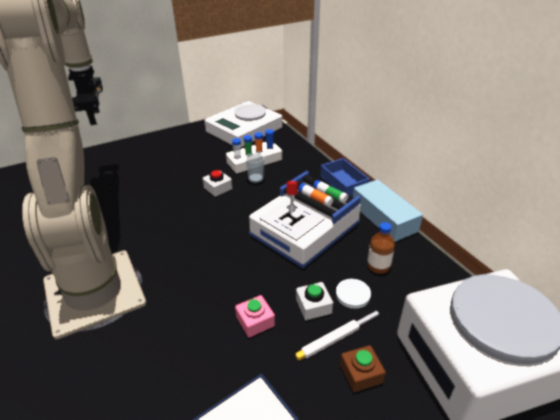

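View pics/wrist0.png

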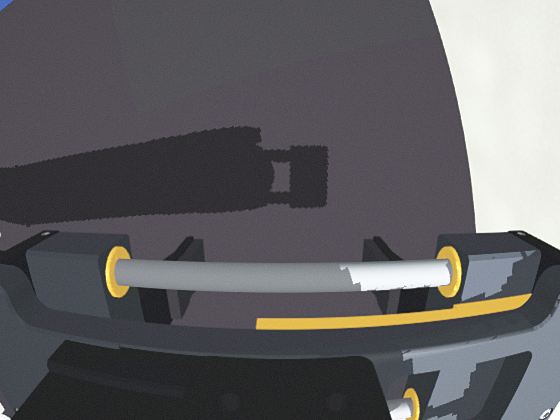

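```bash
python3 - <<'E'
import cv2
a=cv2.imread("pics/scene0.png")[150:330,180:340]; b=cv2.imread("pics/side0.png")[160:330,230:390]
cv2.imwrite("pics/c1.png",cv2.resize(a,None,fx=4.4,fy=3.3*1.0,interpolation=2) if 0 else cv2.resize(a[30:150],None,fx=5,fy=5,interpolation=2))
cv2.imwrite("pics/c2.png",cv2.resize(b[:110],None,fx=5,fy=5,interpolation=2))
E
```

```text
(no output)
```

View pics/c1.png

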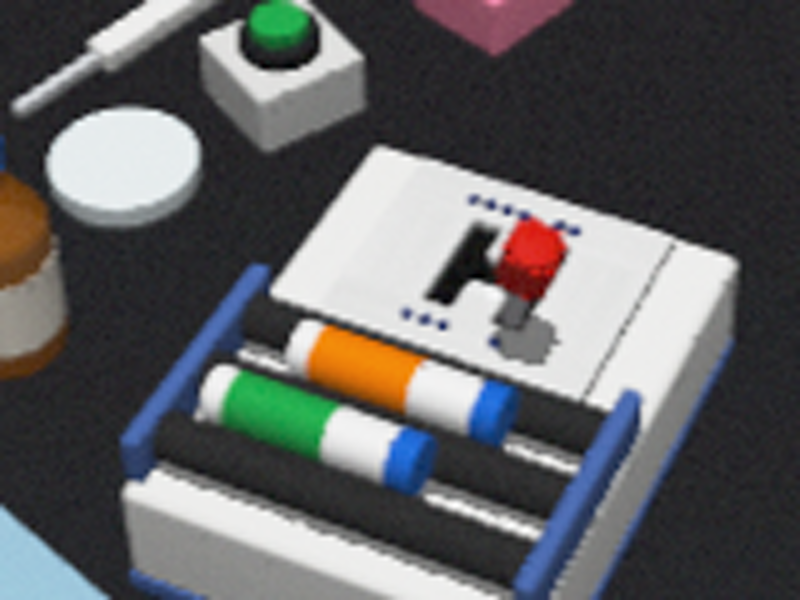

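View pics/c2.png

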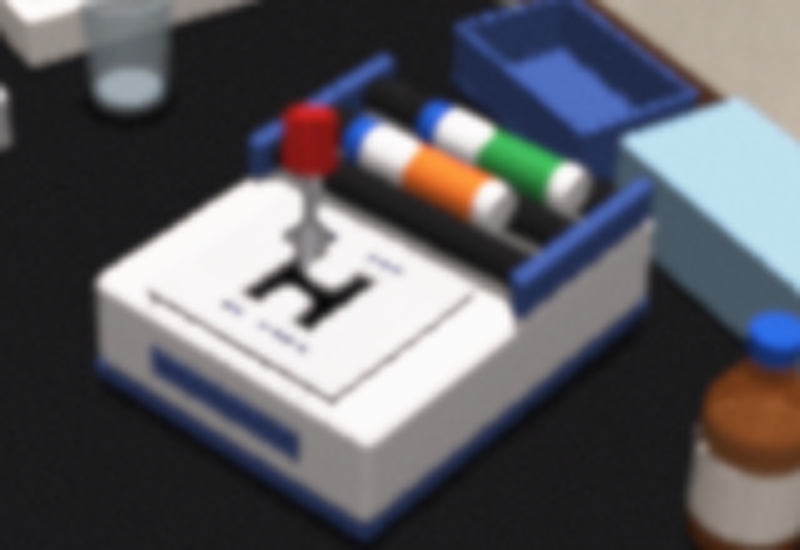

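```bash
cat > h.py <<'E'
import numpy as np
K={'scene':(489.5248,285.9225,214.6492,np.array([[-0.6809, 0.7323, 0.0093, 0.4316], [0.4969, 0.4712, -0.7287, -0.1368], [-0.538, -0.4916, -0.6847, 1.6279]])),
'side':(442.0447,277.5665,209.4293,np.array([[0.8793, -0.476, -0.013, -0.5073], [-0.3006, -0.5338, -0.7903, 0.2249], [0.3693, 0.6989, -0.6125, 1.2131]]))}
def proj(c,P):
    f,cx,cy,M=K[c]; q=M[:,:3]@np.asarray(P)+M[:,3]; return np.array([f*q[0]/q[2]+cx,f*q[1]/q[2]+cy])
def ray(c,u,v,z):
    f,cx,cy,M=K[c]; R=M[:,:3]; o=-np.linalg.solve(R,M[:,3]); d=np.linalg.solve(R,[(u-cx)/f,(v-cy)/f,1]); return o+d*(z-o[2])/d[2]
def tri(obs):
    from scipy.optimize import least_squares
    return least_squares(lambda P:np.concatenate([proj(c,P)-[u,v] for c,u,v in obs]),[.6,0,.05])
def rz(a): return np.array([[np.cos(a),-np.sin(a),0],[np.sin(a),np.cos(a),0],[0,0,1]])
E
python3 - <<'E'
from h import *
from scipy.optimize import least_squares
A=lambda x,y:('scene',180+x/5,180+y/5); B=lambda x,y:('side',230+x/5,160+y/5)
box=[(A(375,147),(-140,-110,80)),(A(738,262),(-140,110,80)),(B(370,445),(-140,-110,80)),(B(98,282),(-140,110,80)),(B(370,540),(-140,-110,0)),(B(98,374),(-140,110,0)),(B(650,300),(140,-110,0))]
pl=[(A(675,240),(-65,75,88)),(A(583,400),(65,75,88)),(B(150,293),(-65,75,88)),(B(335,402),(-65,-75,88)),(B(472,297),(65,-75,88)),
 (B(312,328),(-31,-20,88)),(B(365,276),(31,-20,88)),(A(485,222),(-31,-20,88)),(A(437,305),(31,-20,88))]
def f(p):
    o=[]
    for (c,u,v),m in box: o.append(proj(c,rz(p[2])@(np.array(m)/1e3)+[p[0],p[1],0])-[u,v])
    for (c,u,v),m in pl: o.append(proj(c,rz(p[2])@(np.array(m)/1e3+[p[3],p[4],0])+[p[0],p[1],0])-[u,v])
    return np.concatenate(o)
s=least_squares(f,[.6,0,0,-.06,0],loss='soft_l1'); print(s.x.round(4)); print(f(s.x).reshape(-1,2).round(1).tolist())
p=s.x;g=rz(p[2])@[p[3],p[4],0]+[p[0],p[1],0]; print('gate',g)
# knob centre
k=tri([A(530,258),B(311,141)]); print('knob',k.x,k.cost, (rz(-p[2])@(k.x-g))*1e3)
# start button green top
s=tri([A(278,20),('side',315,290)]);print('start',s.x,s.cost)
s=tri([('scene',417.5,296),('side',217,174)]);print('stop',s.x,s.cost)
E
```

```text
[ 0.6481 -0.0533  0.3364 -0.0707 -0.0011]
[[-2.0, -0.6], [-1.1, -0.9], [0.3, -2.0], [-1.2, -2.0], [-0.4, -0.5], [0.2, -0.5], [-1.4, 1.3], [-1.5, -1.4], [-1.9, -0.2], [-2.2, -2.0], [-1.0, -1.7], [-0.1, -2.4], [-3.2, -1.0], [-0.2, -0.5], [-0.9, 0.1], [-1.1, -1.4]]
gate [ 0.58169886 -0.07769534  0.        ]
knob [ 0.61015562 -0.02716654  0.15249164] 1.3689327812742844 [ 43.5398471   38.30442005 152.49164447]
start [ 0.50101577 -0.33689629  0.06264678] 1.1088719735508197
stop [0.4871874  0.29223594 0.06297921] 1.977316430781703
```

```bash
python3 -m jog '[[0,0,-1.5,0,0,-0.12,-1],[0,0,-1.5,0,0,-0.12,-1],[0,0,-1.5,0,0,-0.12,-1],[0,0,-1.5,0,0,-0.12,-1],[0,0,-1,0,0,-0.128,-1]]' 10
cat >> h.py <<'E'
G=np.array([0.5817,-0.0777,0]); YAW=0.3364
def st(r,goal=None):
    from scipy.spatial.transform import Rotation as R
    s=r.read_state(); T=R.from_quat(s['eef_rot']).as_matrix(); p=s['ee_pos']
    print('t',round(s['time'],2),'ee',p.round(4),'gate mm',(rz(-YAW)@(p-G)*1e3).round(1),'width',round(s['width'],4))
    print('tool axes in gate',(rz(-YAW)@T).round(3).tolist(),'F gate',(rz(-YAW)@s['ft_force']).round(2))
    if goal is not None:
        w=rz(YAW)@(np.array(goal)/1e3)+G; print('tool delta cm',(T.T@(w-p)*100).round(2))
E
python3 - <<'E'
from h import *
from bench import r
st(r,(80,40,300))
E
```

```text
time: 1.52
ee_pos: [0.1684, 0.602, 0.3044]
eef_rot: [-0.169, 0.986, 0.0, 0.0]
ft_force: [-0.7, 0.1, -0.4]
width: 0.0452
t 1.52 ee [0.1684 0.602  0.3044] gate mm [-165.7  778.1  304.4] width 0.0452
tool axes in gate [[-1.0, -0.003, 0.0], [-0.003, 1.0, 0.001], [-0.0, 0.001, -1.0]] F gate [-0.61  0.33 -0.35]
tool delta cm [-24.36 -73.88   0.4 ]
```

```bash
python3 -m jog '[[-1.6,-4.9,0,0,0,0,-1],[-1.6,-4.9,0,0,0,0,-1],[-1.6,-4.9,0,0,0,0,-1],[-1.6,-4.9,0,0,0,0,-1],[-1.6,-4.9,0,0,0,0,-1],[-1.6,-4.9,0,0,0,0,-1],[-1.6,-4.9,0,0,0,0,-1],[-1.6,-4.9,0,0,0,0,-1],[-1.6,-4.9,0,0,0,0,-1],[-1.6,-4.9,0,0,0,0,-1],[-1.6,-4.9,0,0,0,0,-1],[-1.6,-4.9,0,0,0,0,-1],[-1.6,-4.9,0,0,0,0,-1],[-1.6,-4.9,0,0,0,0,-1],[-1.6,-4.9,0,0,0,0,-1],[0,0,0,0,0,0,-1]]'
python3 - <<'E'
from h import *
from bench import r
import cv2
st(r,(80,40,300))
p=r.camera('wrist'); cv2.imwrite("pics/w1.png",cv2.cvtColor(p["frame"],cv2.COLOR_RGB2BGR)); np.save('w1.npy',p['camera_from_world'])
for t in ('knob','gate'): print(t,r.search_frame(p,t)[:2])
E
```

```text
time: 3.52
ee_pos: [0.6377, -0.0178, 0.3027]
eef_rot: [-0.164, 0.986, -0.001, -0.001]
ft_force: [-1.1, -0.3, 0.0]
width: 0.0003
t 3.52 ee [ 0.6377 -0.0178  0.3027] gate mm [ 72.6  38.1 302.7] width 0.0003
tool axes in gate [[-1.0, 0.007, -0.002], [0.007, 1.0, -0.002], [0.002, -0.002, -1.0]] F gate [-1.15  0.06  0.02]
tool delta cm [-0.73  0.2   0.27]
knob [{'rect': [267.3, 149.8, 307.9, 189.2], 'score': 0.77}]
gate [{'rect': [184.6, 67.5, 316.9, 183.1], 'score': 0.88}]
```

View pics/w1.png

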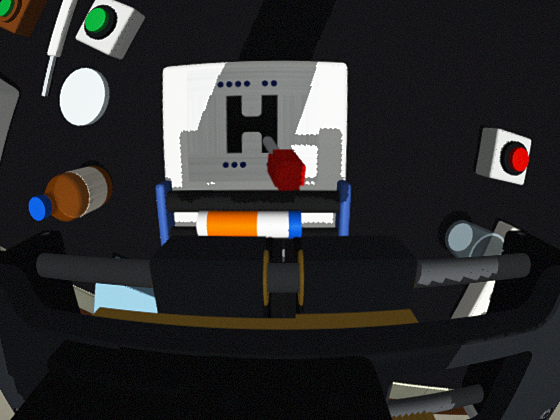

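```bash
cat >> h.py <<'E'
WF=(325.19226,282.98187,208.95227)
def wray(M,u,v,z):
    f,cx,cy=WF; d=np.array([u-cx,v-cy]); n=np.hypot(*d); th=n/f
    d=np.array([*(np.sin(th)*d/max(n,1e-9)),np.cos(th)]); R=M[:3,:3]; o=-R.T@M[:3,3]; d=R.T@d
    return o+d*(z-o[2])/d[2]
def wproj(M,P):
    f,cx,cy=WF; q=M[:3,:3]@np.asarray(P)+M[:3,3]; n=np.hypot(q[0],q[1]); th=np.arctan2(n,q[2]); return np.array([cx+f*th*q[0]/n,cy+f*th*q[1]/n])
E
python3 - <<'E'
from h import *
import cv2
M=np.load('w1.npy'); im=cv2.imread('pics/w1.png')
g=lambda x,y,z:rz(YAW)@(np.array([x,y,z])/1e3)+G
S=5;x0,y0=150,55
c=cv2.resize(im[y0:y0+115,x0:x0+160],None,fx=S,fy=S,interpolation=2)
def line(pts):
    q=[tuple(((wproj(M,g(*p))-[x0,y0]+.5)*S).astype(int).tolist()) for p in pts]
    for a,b in zip(q,q[1:]+q[:1]): cv2.line(c,a,b,(0,255,0),1)
for s in (1,-1): line([(-31,s*20-9,88),(31,s*20-9,88),(31,s*20+9,88),(-31,s*20+9,88)])
cv2.imwrite('pics/w1c.png',c)
E
```

```text
(no output)
```

View pics/w1c.png

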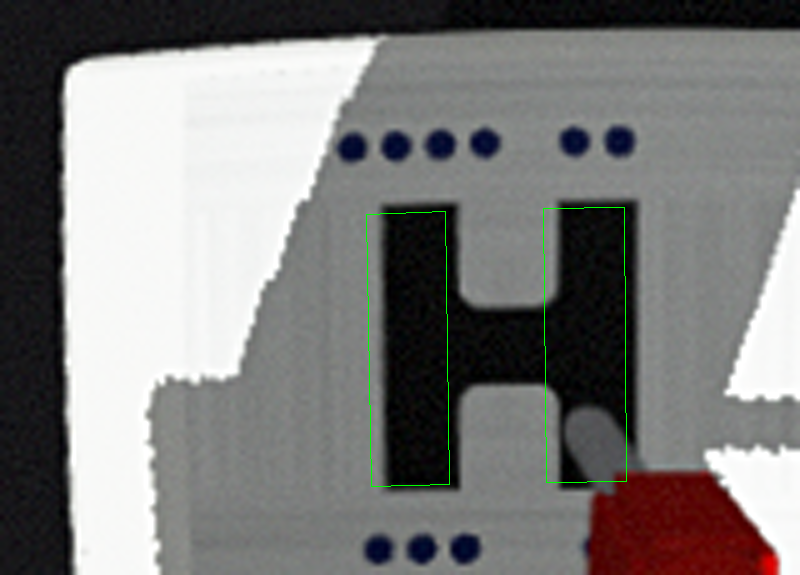

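```bash
sed -i 's/^G=.*/G=np.array([0.5809,-0.0753,0]); YAW=0.334/' h.py; python3 - <<'E'
from h import *
from bench import r
st(r,(84,40,157))
E
```

```text
t 3.67 ee [ 0.6366 -0.0123  0.3034] gate mm [ 73.3  41.3 303.4] width 0.0004
tool axes in gate [[-1.0, -0.002, -0.0], [-0.002, 1.0, 0.001], [0.0, 0.001, -1.0]] F gate [ 1.25  0.52 -0.21]
tool delta cm [-1.07 -0.14 14.64]
```

```bash
python3 -m jog '[[-1.1,-0.1,0,0,0,0,-1],[0,0,3,0,0,0,-1],[0,0,3,0,0,0,-1],[0,0,3,0,0,0,-1],[0,0,3,0,0,0,-1],[0,0,1.5,0,0,0,-1],[0,0,1.1,0,0,0,-1],[0,0,0,0,0,0,-1],[0,0,0,0,0,0,-1]]'
python3 - <<'E'
from h import *
from bench import r
import cv2
st(r,(84,40,157))
p=r.camera('wrist'); cv2.imwrite("pics/w2.png",cv2.cvtColor(p["frame"],cv2.COLOR_RGB2BGR))
p=r.camera('side'); cv2.imwrite("pics/s2.png",cv2.resize(cv2.cvtColor(p["frame"][130:270,220:390],cv2.COLOR_RGB2BGR),None,fx=4,fy=4))
E
```

```text
time: 4.8
ee_pos: [0.6481, -0.0106, 0.1586]
eef_rot: [-0.167, 0.986, -0.0, 0.001]
ft_force: [0.8, -0.2, 0.6]
width: 0.0004
t 4.8 ee [ 0.6481 -0.0106  0.1586] gate mm [ 84.7  39.1 158.6] width 0.0004
tool axes in gate [[-1.0, -0.001, 0.002], [-0.001, 1.0, -0.0], [-0.002, -0.0, -1.0]] F gate [ 0.66 -0.4   0.56]
tool delta cm [0.07 0.09 0.16]
```

View pics/w2.png

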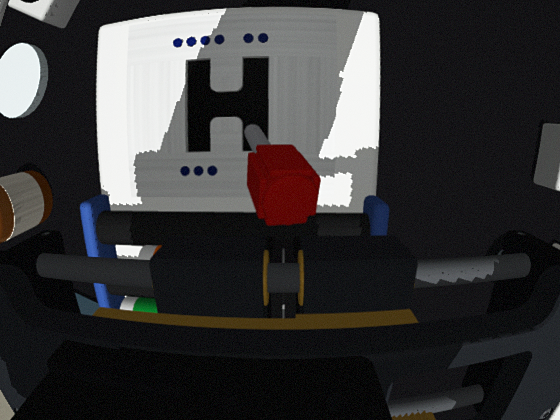

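View pics/s2.png

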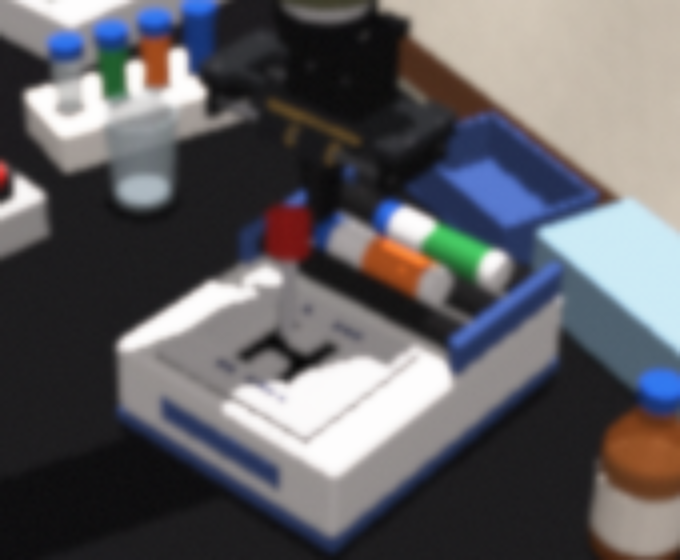

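```bash
python3 -m jog '[[0.5,0.1,0,0,0,0,-1],[0.5,0,0,0,0,0,-1],[0.5,0,0,0,0,0,-1],[0.5,0,0,0,0,0,-1],[0.5,0,0,0,0,0,-1],[0.5,0,0,0,0,0,-1],[0.5,0,0,0,0,0,-1],[0.5,0,0,0,0,0,-1],[0.3,0,0,0,0,0,-1]]'
python3 - <<'E'
from h import *
from bench import r
import cv2
st(r,(26,40,157))
p=r.camera('wrist'); cv2.imwrite("pics/w3.png",cv2.cvtColor(p["frame"],cv2.COLOR_RGB2BGR))
E
```

```text
time: 6.02
ee_pos: [0.6062, -0.0239, 0.1575]
eef_rot: [-0.167, 0.986, 0.0, -0.0]
ft_force: [2.1, 1.4, 1.9]
width: 0.0009
t 6.03 ee [ 0.6062 -0.0239  0.1575] gate mm [ 40.7  40.3 157.5] width 0.0009
tool axes in gate [[-1.0, -0.001, -0.0], [-0.001, 1.0, 0.0], [0.0, 0.0, -1.0]] F gate [2.4  0.66 1.91]
tool delta cm [ 1.47 -0.03  0.05]
```

View pics/w3.png

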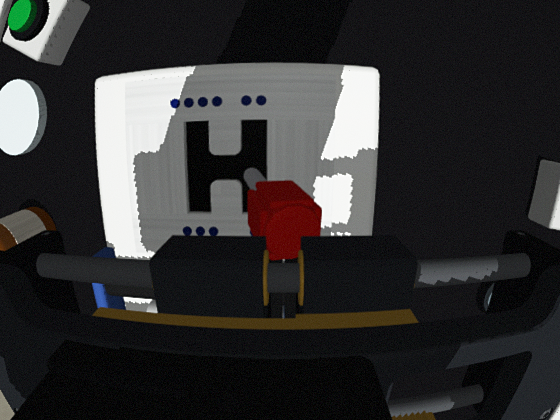

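```bash
python3 -m jog '[[0.5,0,0,0,0,0,-1],[0.5,0,0,0,0,0,-1],[0.5,0,0,0,0,0,-1],[0.1,0,0,0,0,0,-1],[0,0,0,0,0,0,-1]]'
cat >> h.py <<'E'
def wpic(r,name,crop=(60,280,90,390),S=2.5):
    import cv2
    p=r.camera('wrist'); M=p['camera_from_world']; im=cv2.cvtColor(p["frame"],cv2.COLOR_RGB2BGR)
    y0,y1,x0,x1=crop; c=cv2.resize(im[y0:y1,x0:x1],None,fx=S,fy=S,interpolation=2)
    g=lambda P:rz(YAW)@(np.array(P)/1e3)+G
    for s in (1,-1):
        pts=[(-31,s*20-9,88),(31,s*20-9,88),(31,s*20+9,88),(-31,s*20+9,88)]
        q=[tuple(((wproj(M,g(P))-[x0,y0]+.5)*S).astype(int).tolist()) for P in pts]
        for a,b in zip(q,q[1:]+q[:1]): cv2.line(c,a,b,(0,255,0),1)
    cv2.imwrite(name,c)
E
python3 - <<'E'
from h import *
from bench import r
st(r,(26,40,157)); wpic(r,'pics/w4.png')
E
```

```text
time: 6.7
ee_pos: [0.5914, -0.0291, 0.1575]
eef_rot: [-0.167, 0.986, 0.0, -0.0]
ft_force: [1.8, 1.5, 1.7]
width: 0.0006
t 6.7 ee [ 0.5914 -0.0291  0.1575] gate mm [ 25.   40.3 157.5] width 0.0006
tool axes in gate [[-1.0, -0.001, -0.0], [-0.001, 1.0, 0.0], [0.0, 0.0, -1.0]] F gate [2.18 0.87 1.68]
tool delta cm [-0.1  -0.03  0.05]
```

View pics/w4.png

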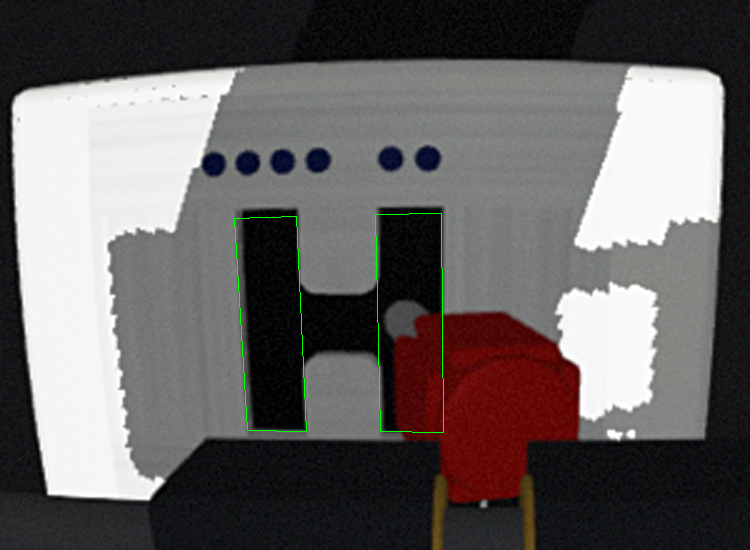

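```bash
python3 -m jog '[[-1,0,0,0,0,0,-1],[-1,0,0,0,0,0,-1],[0,2.5,0,0,0,0,-1],[0,2.2,0,0,0,0,-1],[2.2,0,0,0,0,0,-1],[2.2,0,0,0,0,0,-1],[0,0,0,0,0,0,-1]]'
python3 - <<'E'
from h import *
from bench import r
import cv2
st(r,(0,84,157)); wpic(r,'pics/w5.png')
p=r.camera('side'); cv2.imwrite("pics/s5.png",cv2.resize(cv2.cvtColor(p["frame"][130:270,220:390],cv2.COLOR_RGB2BGR),None,fx=4,fy=4))
p=r.camera('scene'); cv2.imwrite("pics/c5.png",cv2.resize(cv2.cvtColor(p["frame"][180:310,200:340],cv2.COLOR_RGB2BGR),None,fx=4,fy=4))
E
```

```text
time: 7.62
ee_pos: [0.553, 0.0071, 0.1575]
eef_rot: [-0.166, 0.986, 0.0, -0.0]
ft_force: [0.9, -0.7, -0.0]
width: 0.0008
t 7.62 ee [0.553  0.0071 0.1575] gate mm [  0.6  87.  157.5] width 0.0008
tool axes in gate [[-1.0, -0.001, -0.0], [-0.001, 1.0, 0.0], [0.0, 0.0, -1.0]] F gate [ 0.58 -0.94 -0.03]
tool delta cm [ 0.06 -0.3   0.05]
```

View pics/s5.png

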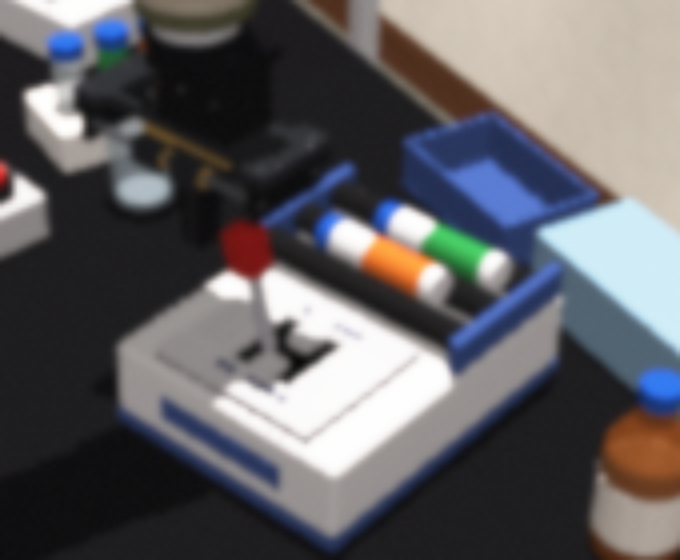

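View pics/c5.png

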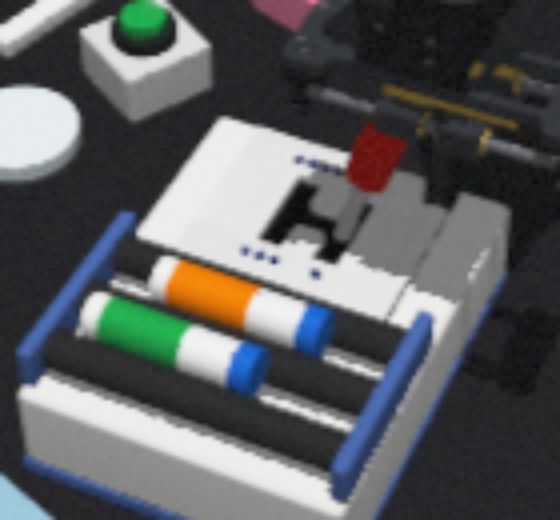

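View pics/w5.png

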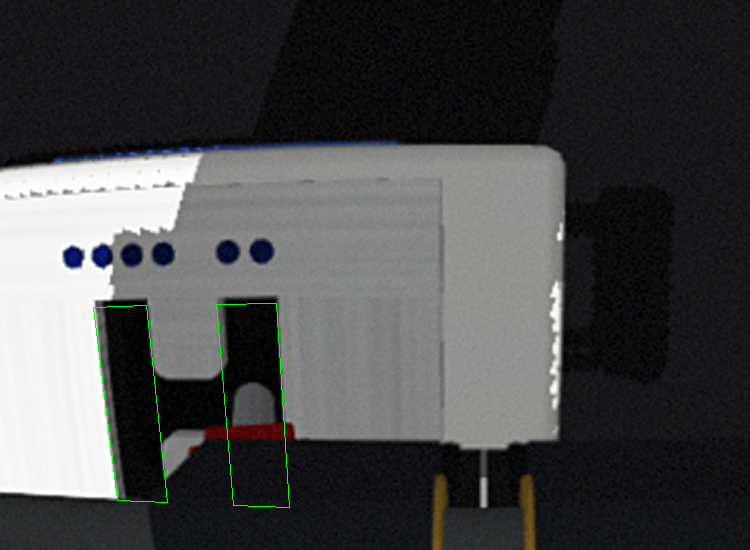

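```bash
python3 - <<'E'
from h import *
k=tri([('scene',294.2,219.5),('side',282,192)]); print(rz(-YAW)@(k.x-G)*1e3,k.cost)
E
```

```text
[  1.94895771  39.79153969 159.005975  ] 1.5583781669118009
```

```bash
python3 -m jog '[[0,-0.6,0,0,0,0,-1],[0,-0.6,0,0,0,0,-1],[0,-0.5,0,0,0,0,-1],[0,-0.5,0,0,0,0,-1],[0,-0.5,0,0,0,0,-1],[0,-0.5,0,0,0,0,-1],[0,-0.5,0,0,0,0,-1]]'
python3 - <<'E'
from h import *
from bench import r
import cv2
st(r,(0,-10,157)); wpic(r,'pics/w6.png')
E
```

```text
time: 8.65
ee_pos: [0.5658, -0.0274, 0.1578]
eef_rot: [-0.167, 0.986, 0.0, 0.0]
ft_force: [-0.5, 2.7, 3.2]
width: 0.0005
t 8.65 ee [ 0.5658 -0.0274  0.1578] gate mm [  1.4  50.2 157.8] width 0.0005
tool axes in gate [[-1.0, -0.002, 0.001], [-0.002, 1.0, 0.0], [-0.001, 0.0, -1.0]] F gate [0.45 2.73 3.22]
tool delta cm [ 0.15 -6.02  0.07]
```

View pics/w6.png

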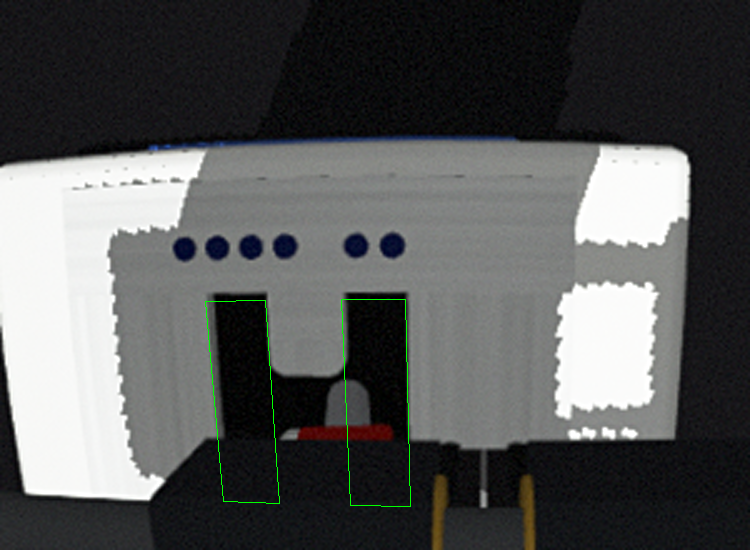

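Pushing cleanly at about 3 N, with the stick entering the crossing channel at (347,405).

```bash
python3 -m jog '[[0,-0.5,0,0,0,0,-1],[0,-0.5,0,0,0,0,-1],[0,-0.5,0,0,0,0,-1],[0,-0.5,0,0,0,0,-1],[0,-0.5,0,0,0,0,-1],[0,-0.5,0,0,0,0,-1],[0,-0.5,0,0,0,0,-1],[0,-0.5,0,0,0,0,-1],[0,-0.5,0,0,0,0,-1],[0,-0.5,0,0,0,0,-1]]'
python3 - <<'E'
from h import *
from bench import r
import cv2
st(r,(0,-10,157)); wpic(r,'pics/w7.png')
E
```

```text
time: 9.95
ee_pos: [0.5819, -0.0749, 0.1572]
eef_rot: [-0.167, 0.986, 0.0, -0.0]
ft_force: [-2.1, 2.2, -0.9]
width: 0.0001
t 9.95 ee [ 0.5819 -0.0749  0.1572] gate mm [1.000e+00 1.000e-01 1.572e+02] width 0.0001
tool axes in gate [[-1.0, -0.001, -0.001], [-0.001, 1.0, 0.0], [0.001, 0.0, -1.0]] F gate [-1.31  2.74 -0.93]
tool delta cm [ 0.11 -1.01  0.02]
```

View pics/w7.png

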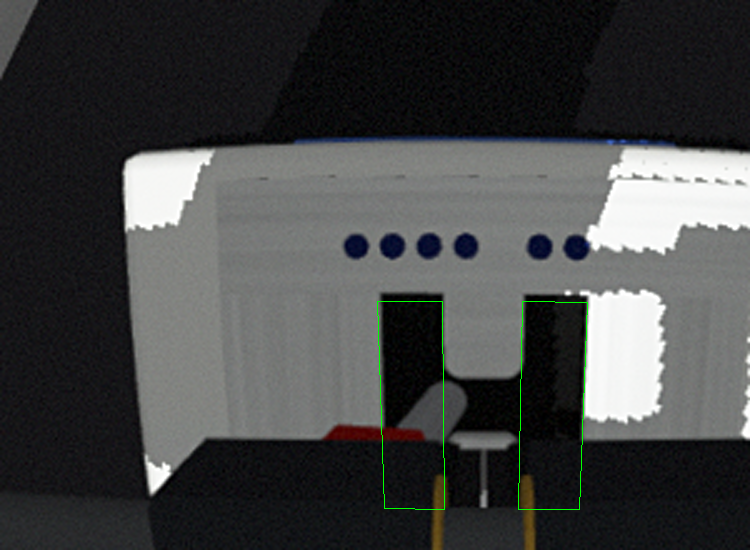

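```bash
python3 -m jog '[[0,-0.4,0,0,0,0,-1],[0,-0.4,0,0,0,0,-1],[0,-0.3,0,0,0,0,-1],[0,0,0,0,0,0,-1]]'
python3 - <<'E'
from h import *
from bench import r
import cv2
st(r,(0,-10,157)); wpic(r,'pics/w8.png')
E
```

```text
time: 10.5
ee_pos: [0.5857, -0.0855, 0.1576]
eef_rot: [-0.167, 0.986, -0.0, 0.0]
ft_force: [-0.7, 1.3, -0.6]
width: -0.0
t 10.5 ee [ 0.5857 -0.0855  0.1576] gate mm [  1.2 -11.2 157.6] width -0.0
tool axes in gate [[-1.0, -0.001, 0.0], [-0.001, 1.0, -0.0], [-0.0, -0.0, -1.0]] F gate [-0.28  1.44 -0.63]
tool delta cm [0.12 0.12 0.06]
```

View pics/w8.png

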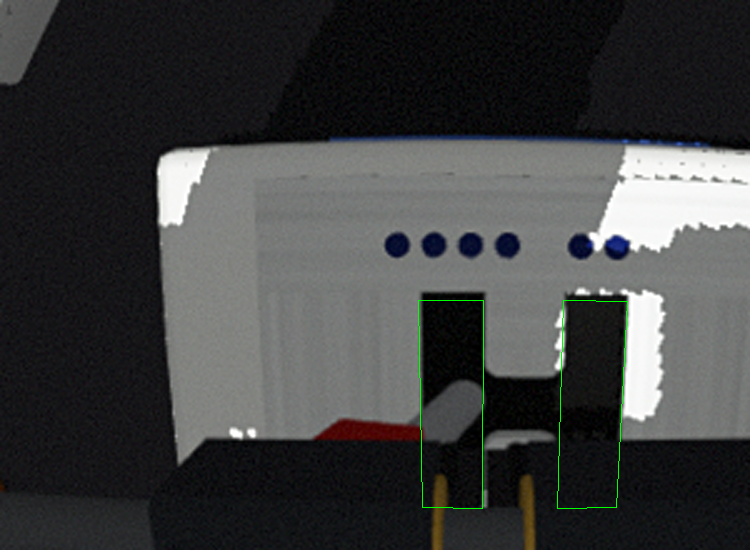

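```bash
python3 -m jog '[[0,-0.2,0,0,0,0,-1],[0,-0.2,0,0,0,0,-1],[0,0,0,0,0,0,-1]]'; python3 -m jog '[[0,-0.15,0,0,0,0,-1],[0,0,0,0,0,0,-1]]'
python3 - <<'E'
from h import *
from bench import r
import cv2
st(r,(0,-10,157)); wpic(r,'pics/w9.png')
E
```

```text
time: 10.92
ee_pos: [0.587, -0.089, 0.1575]
eef_rot: [-0.167, 0.986, 0.0, 0.0]
ft_force: [-1.6, 1.2, -0.1]
width: 0.0004
time: 11.18
ee_pos: [0.5874, -0.0903, 0.1575]
eef_rot: [-0.167, 0.986, 0.0, 0.0]
ft_force: [-0.8, 1.4, -0.7]
width: 0.0005
t 11.18 ee [ 0.5874 -0.0903  0.1575] gate mm [  1.2 -16.3 157.5] width 0.0005
tool axes in gate [[-1.0, -0.001, 0.0], [-0.001, 1.0, 0.0], [-0.0, 0.0, -1.0]] F gate [-0.26  1.62 -0.7 ]
tool delta cm [0.12 0.63 0.05]
```

View pics/w9.png

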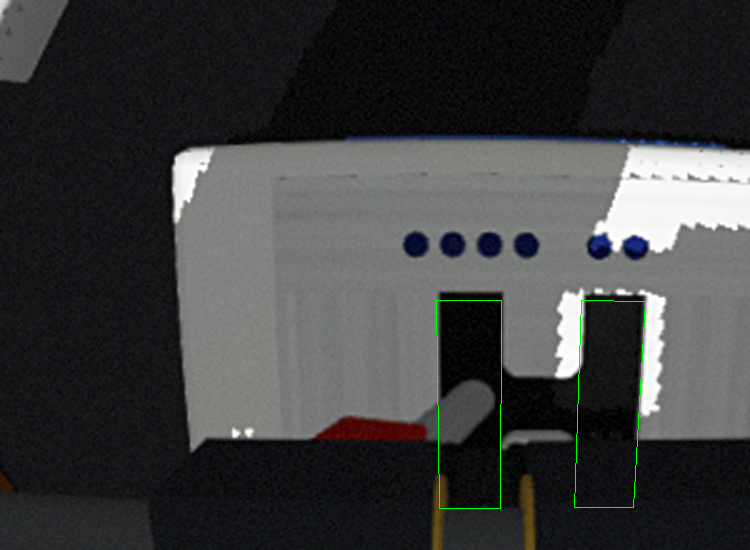

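```bash
python3 -m jog '[[0,-0.1,0,0,0,0,-1],[0,0,0,0,0,0,-1]]';python3 -m jog '[[0,-0.1,0,0,0,0,-1],[0,0,0,0,0,0,-1]]'
python3 - <<'E'
from h import *
from bench import r
import cv2
st(r,(0,-10,157)); wpic(r,'pics/w10.png')
p=r.camera('side'); cv2.imwrite("pics/s10.png",cv2.resize(cv2.cvtColor(p["frame"][130:270,220:390],cv2.COLOR_RGB2BGR),None,fx=4,fy=4))
p=r.camera('scene'); cv2.imwrite("pics/c10.png",cv2.resize(cv2.cvtColor(p["frame"][180:310,200:340],cv2.COLOR_RGB2BGR),None,fx=4,fy=4))
E
```

```text
time: 11.48
ee_pos: [0.5877, -0.0908, 0.1574]
eef_rot: [-0.167, 0.986, 0.0, -0.0]
ft_force: [-1.3, 3.3, -0.9]
width: 0.0004
time: 11.72
ee_pos: [0.5879, -0.0915, 0.1573]
eef_rot: [-0.167, 0.986, 0.001, -0.0]
ft_force: [-1.3, 4.7, -1.4]
width: 0.0006
t 11.72 ee [ 0.5879 -0.0915  0.1573] gate mm [  1.3 -17.6 157.3] width 0.0006
tool axes in gate [[-1.0, -0.002, -0.0], [-0.002, 1.0, 0.001], [0.0, 0.001, -1.0]] F gate [ 0.32  4.86 -1.37]
tool delta cm [0.13 0.76 0.03]
```

View pics/s10.png

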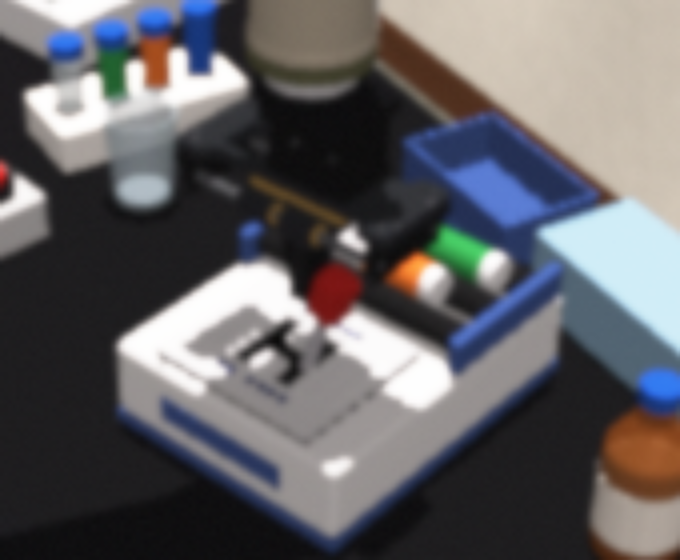

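View pics/c10.png

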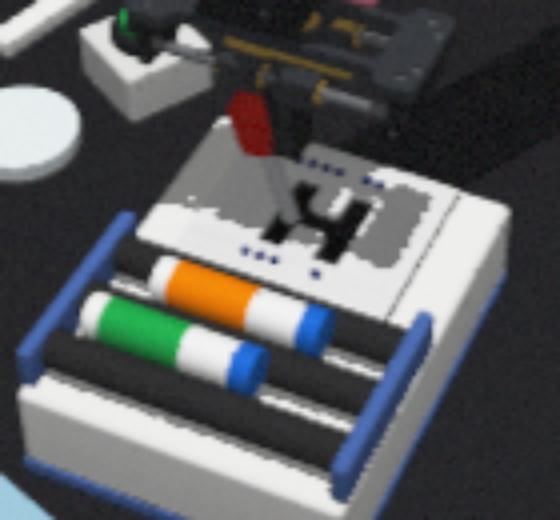

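View pics/w10.png

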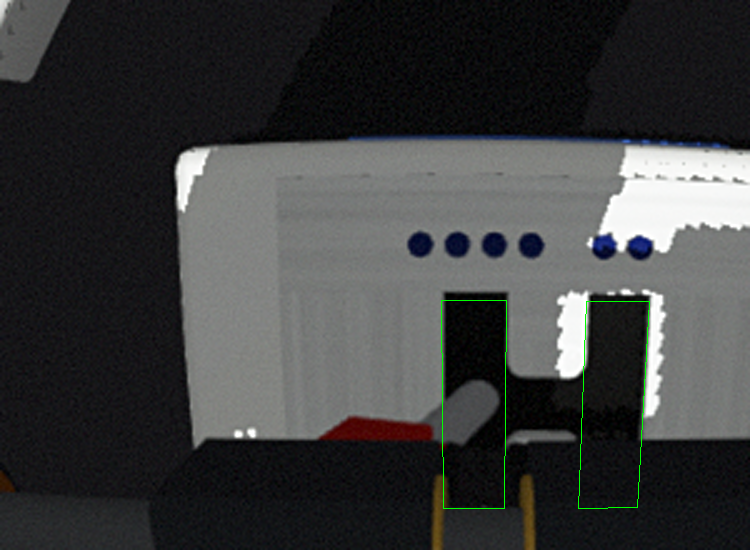

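```bash
python3 -m jog '[[0,1.4,0,0,0,0,-1],[0,1.4,0,0,0,0,-1],[2.2,0,0,0,0,0,-1],[2.2,0,0,0,0,0,-1],[0,-2.5,0,0,0,0,-1],[0,-2.6,0,0,0,0,-1],[0,0,0,0,0,0,-1]]'
python3 - <<'E'
from h import *
from bench import r
import cv2
st(r,(-42,-41,157))
p=r.camera('side'); cv2.imwrite("pics/s11.png",cv2.resize(cv2.cvtColor(p["frame"][130:270,220:390],cv2.COLOR_RGB2BGR),None,fx=4,fy=4))
p=r.camera('scene'); cv2.imwrite("pics/c11.png",cv2.resize(cv2.cvtColor(p["frame"][180:310,200:340],cv2.COLOR_RGB2BGR),None,fx=4,fy=4))
E
```

```text
time: 12.75
ee_pos: [0.5541, -0.1299, 0.1578]
eef_rot: [-0.166, 0.986, -0.001, 0.0]
ft_force: [-0.2, -0.4, -0.8]
width: 0.0005
t 12.75 ee [ 0.5541 -0.1299  0.1578] gate mm [-43.2 -42.8 157.8] width 0.0005
tool axes in gate [[-1.0, 0.001, 0.0], [0.001, 1.0, -0.001], [-0.0, -0.001, -1.0]] F gate [-0.32 -0.29 -0.85]
tool delta cm [-0.12  0.18  0.08]
```

View pics/s11.png

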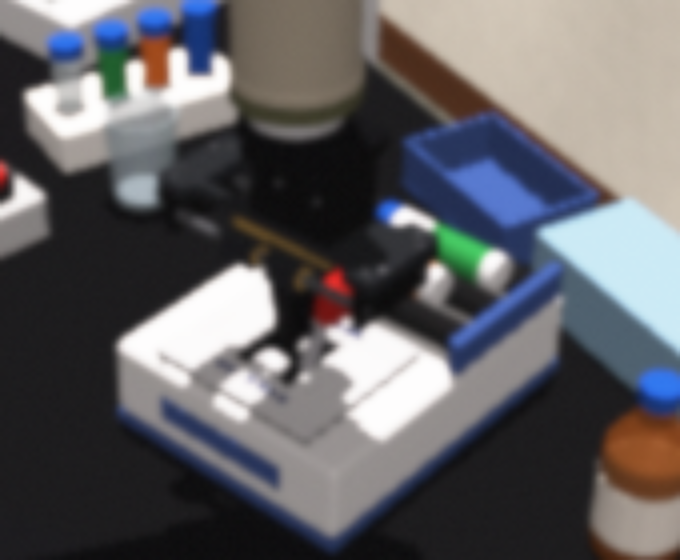

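View pics/c11.png

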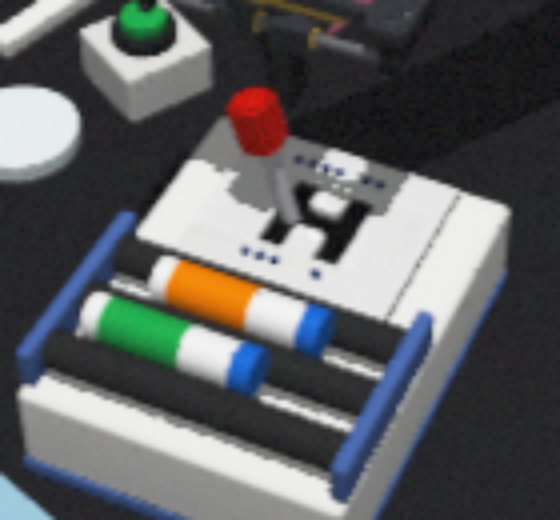

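```bash
python3 -m jog '[[-0.6,0.1,0,0,0,0,-1],[-0.6,0,0,0,0,0,-1],[-0.5,0,0,0,0,0,-1],[-0.5,0,0,0,0,0,-1],[-0.5,0,0,0,0,0,-1],[-0.5,0,0,0,0,0,-1],[-0.5,0,0,0,0,0,-1]]'
python3 - <<'E'
from h import *
from bench import r
import cv2
st(r,(20,-41,157))
p=r.camera('scene'); cv2.imwrite("pics/c12.png",cv2.resize(cv2.cvtColor(p["frame"][180:310,200:340],cv2.COLOR_RGB2BGR),None,fx=4,fy=4))
E
```

```text
time: 13.72
ee_pos: [0.5889, -0.1152, 0.1575]
eef_rot: [-0.167, 0.986, 0.0, -0.0]
ft_force: [-2.8, -0.8, 1.9]
width: 0.0005
t 13.72 ee [ 0.5889 -0.1152  0.1575] gate mm [ -5.5 -40.4 157.5] width 0.0005
tool axes in gate [[-1.0, -0.001, -0.0], [-0.001, 1.0, 0.0], [0.0, 0.0, -1.0]] F gate [-2.87  0.13  1.86]
tool delta cm [-2.55 -0.07  0.05]
```

View pics/c12.png

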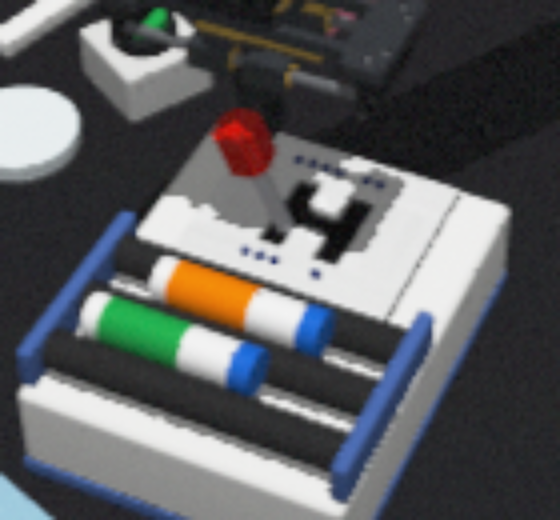

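Entering slot 3 freely at about 3 N; continuing.

```bash
python3 -m jog '[[-0.5,0,0,0,0,0,-1],[-0.5,0,0,0,0,0,-1],[-0.5,0,0,0,0,0,-1],[-0.5,0,0,0,0,0,-1],[0,0,0,0,0,0,-1]]'; python3 -m jog '[[-0.3,0,0,0,0,0,-1],[0,0,0,0,0,0,-1]]';python3 -m jog '[[-0.2,0,0,0,0,0,-1],[0,0,0,0,0,0,-1]]'
python3 - <<'E'
from h import *
from bench import r
import cv2
st(r,(20,-41,157))
p=r.camera('scene'); cv2.imwrite("pics/c13.png",cv2.resize(cv2.cvtColor(p["frame"][180:310,200:340],cv2.COLOR_RGB2BGR),None,fx=4,fy=4))
E
```

```text
time: 14.4
ee_pos: [0.608, -0.1084, 0.1574]
eef_rot: [-0.167, 0.986, -0.0, 0.0]
ft_force: [-1.9, 0.4, -0.8]
width: 0.0004
time: 14.65
ee_pos: [0.6106, -0.1077, 0.1575]
eef_rot: [-0.167, 0.986, -0.0, 0.0]
ft_force: [-1.7, 0.1, 0.4]
width: 0.0004
time: 14.9
ee_pos: [0.612, -0.1072, 0.1574]
eef_rot: [-0.167, 0.986, 0.0, -0.0]
ft_force: [-3.7, -1.2, 0.4]
width: 0.0004
t 14.9 ee [ 0.612  -0.1072  0.1574] gate mm [ 19.  -40.3 157.4] width 0.0004
tool axes in gate [[-1.0, -0.001, -0.001], [-0.001, 1.0, 0.0], [0.001, 0.0, -1.0]] F gate [-3.87  0.03  0.41]
tool delta cm [-0.1  -0.07  0.04]
```

View pics/c13.png

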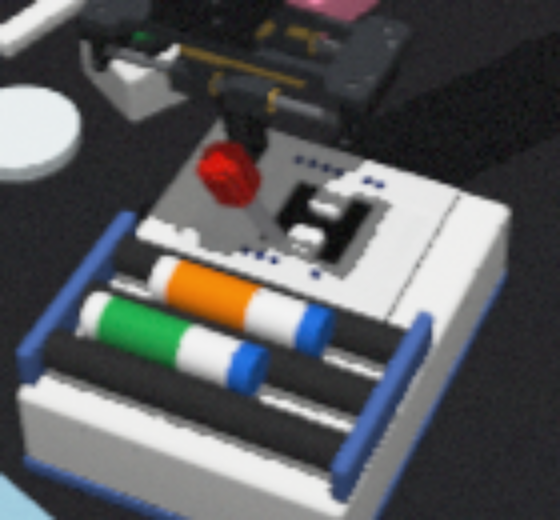

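```bash
for i in 1; do :; done; python3 -m jog '[[-0.15,0,0,0,0,0,-1],[0,0,0,0,0,0,-1]]';python3 -m jog '[[-0.15,0,0,0,0,0,-1],[0,0,0,0,0,0,-1]]';python3 -m jog '[[-0.1,0,0,0,0,0,-1],[0,0,0,0,0,0,-1]]'
python3 - <<'E'
from h import *
from bench import r
st(r,(20,-41,157))
E
```

```text
time: 15.2
ee_pos: [0.6133, -0.1067, 0.1572]
eef_rot: [-0.167, 0.986, 0.0, -0.001]
ft_force: [-4.8, -2.0, -1.7]
width: 0.0003
time: 15.45
ee_pos: [0.6143, -0.1063, 0.157]
eef_rot: [-0.167, 0.986, 0.0, -0.001]
ft_force: [-6.2, -2.2, -0.5]
width: 0.0003
time: 15.7
ee_pos: [0.6149, -0.1061, 0.1568]
eef_rot: [-0.167, 0.986, 0.0, -0.001]
ft_force: [-6.8, -1.5, -2.1]
width: 0.0003
t 15.7 ee [ 0.6149 -0.1061  0.1568] gate mm [ 22.1 -40.3 156.8] width 0.0003
tool axes in gate [[-1.0, -0.001, -0.003], [-0.001, 1.0, 0.001], [0.003, 0.001, -1.0]] F gate [-6.86  0.83 -2.15]
tool delta cm [ 0.21 -0.07 -0.02]
```

```bash
python3 -m jog '[[-0.2,0,0,0,0,0,-1],[0,0,0,0,0,0,-1]]'; python3 -m jog '[[-0.2,0,0,0,0,0,-1],[0,0,0,0,0,0,-1]]'
python3 - <<'E'
from h import *
from bench import r
import cv2
st(r,(20,-41,157)); wpic(r,'pics/w14.png')
p=r.camera('scene'); cv2.imwrite("pics/c14.png",cv2.resize(cv2.cvtColor(p["frame"][180:310,200:340],cv2.COLOR_RGB2BGR),None,fx=4,fy=4))
E
```

```text
time: 15.95
ee_pos: [0.6161, -0.1058, 0.1565]
eef_rot: [-0.166, 0.986, 0.0, -0.002]
ft_force: [-9.7, -3.2, -1.5]
width: 0.0007
time: 16.2
ee_pos: [0.6171, -0.1055, 0.1562]
eef_rot: [-0.166, 0.986, 0.0, -0.003]
ft_force: [-13.9, -3.3, -0.9]
width: 0.0005
t 16.2 ee [ 0.6171 -0.1055  0.1562] gate mm [ 24.3 -40.4 156.2] width 0.0005
tool axes in gate [[-1.0, 0.0, -0.006], [0.0, 1.0, 0.002], [0.006, 0.002, -1.0]] F gate [-14.21   1.44  -0.88]
tool delta cm [ 0.43 -0.06 -0.07]
```

View pics/w14.png

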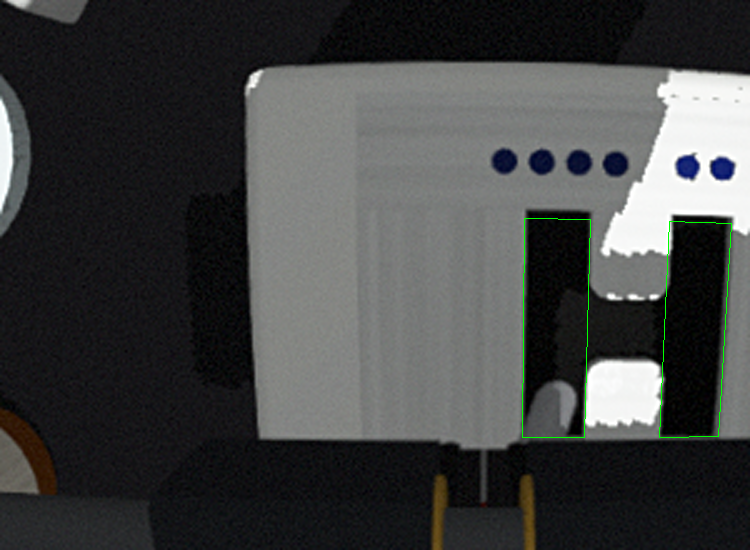

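View pics/c14.png

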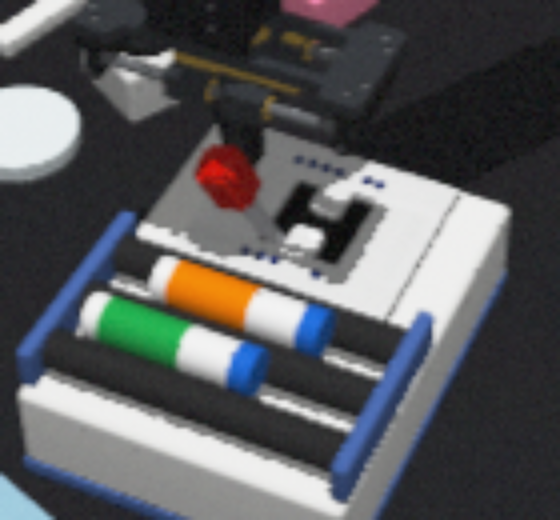

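```bash
python3 -m jog '[[1,0,0,0,0,0,-1],[1.5,0,0,0,0,0,-1],[2,0,0,0,0,0,-1],[0,0,-3,0,0,0,-1],[0,0,-4,0,0,0,-1],[3,-3,0,0,0,0,-1],[3,-5,0,0,0,0,-1],[0,-5,0,0,0,0,-1],[0,0,0,0,0,0,-1]]'
python3 - <<'E'
from h import *
from bench import r
import cv2
st(r)
p=r.camera('wrist'); cv2.imwrite("pics/w15.png",cv2.cvtColor(p["frame"],cv2.COLOR_RGB2BGR)); np.save('w15.npy',p['camera_from_world'])
print(r.search_frame(p,'start_button_top')[:3])
for n in('side','scene'):
    p=r.camera(n); cv2.imwrite(f"pics/{n}15.png",cv2.cvtColor(p["frame"],cv2.COLOR_RGB2BGR))
    print(r.search_frame(p,'knob')[:2])
s=cv2.imread('pics/side15.png')[130:270,220:390]; c=cv2.imread('pics/scene15.png')[180:320,190:340]
cv2.imwrite('pics/m15.png',cv2.resize(np.hstack([s,c]),None,fx=2.5,fy=2.5,interpolation=2))
E
```

```text
time: 17.42
ee_pos: [0.5629, -0.2659, 0.2278]
eef_rot: [-0.164, 0.986, -0.001, 0.0]
ft_force: [-0.3, -0.2, -0.8]
width: 0.0004
t 17.43 ee [ 0.5629 -0.2659  0.2278] gate mm [ -79.5 -174.2  227.8] width 0.0004
tool axes in gate [[-1.0, 0.004, 0.0], [0.004, 1.0, -0.003], [-0.0, -0.003, -1.0]] F gate [-0.31 -0.07 -0.8 ]
[{'rect': [223.0, 94.1, 256.1, 130.8], 'score': 0.82}, {'rect': [390.7, 374.8, 452.2, 398.2], 'score': 0.43}]
[]
[{'rect': [255.6, 219.5, 262.1, 229.8], 'score': 0.71}, {'rect': [252.0, 219.2, 264.1, 230.3], 'score': 0.64}]
```

View pics/w15.png

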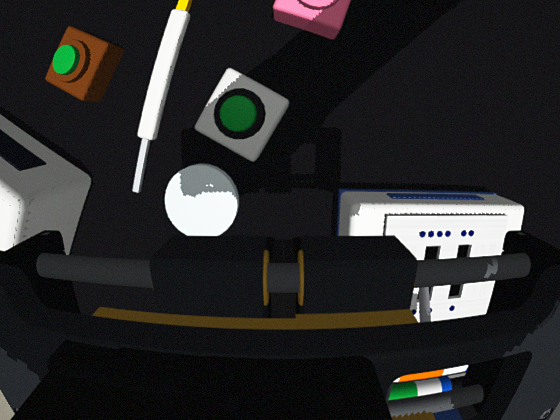

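View pics/m15.png

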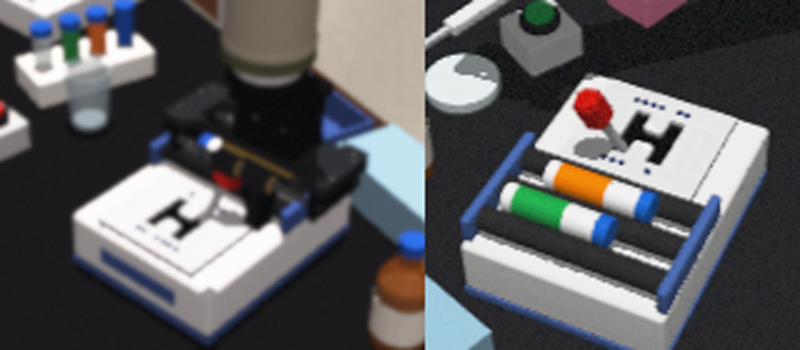

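```bash
python3 - <<'E'
from h import *
import cv2
for s in (.2,.25,.3):
    P=150*np.array([np.sin(s),-np.sin(.28)*np.cos(s),np.cos(.28)*np.cos(s)])+[0,0,15]
    print(s,proj('scene',rz(YAW)@(P/1e3)+G))
M=np.load('w15.npy')
for z in (.0626,.055): print('start',wray(M,239.5,112.5,z))
a=cv2.imread('pics/scene15.png')[205:265,230:310]; b=cv2.imread('pics/w15.png')[60:170,180:300]
a=cv2.resize(a,(480,360),interpolation=2); b=cv2.resize(b,(320,293),interpolation=2)
o=np.zeros((360,800,3),np.uint8); o[:,:480]=a; o[:293,480:]=b; cv2.imwrite('pics/m16.png',o)
E
```

```text
0.2 [259.48442378 218.45115174]
0.25 [258.39225288 220.79063679]
0.3 [257.34961512 223.23271034]
start [ 0.4982807  -0.33260264  0.0626    ]
start [ 0.49829376 -0.33368388  0.055     ]
```

View pics/m16.png

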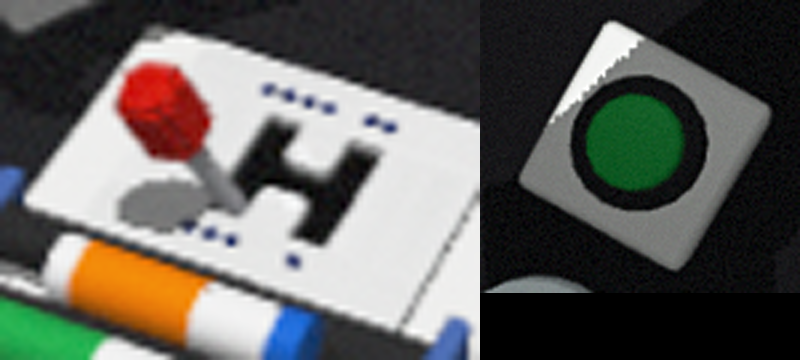

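```bash
python3 - <<'E'
from h import *
from bench import r
b=rz(-YAW)@(np.array([.4988,-.3342,.1])-G)*1e3; print(b)
st(r,b)
E
```

```text
[-162.43682733 -217.67842596  100.        ]
t 17.73 ee [ 0.5638 -0.2603  0.2278] gate mm [ -76.8 -169.2  227.8] width 0.0004
tool axes in gate [[-1.0, -0.003, 0.001], [-0.003, 1.0, 0.0], [-0.001, 0.0, -1.0]] F gate [-0.21 -0.13 -0.59]
tool delta cm [ 8.59 -4.83 12.77]
```

```bash
python3 -m jog '[[2.9,-1.6,0,0,0,0,-1],[2.9,-1.6,0,0,0,0,-1],[2.8,-1.6,0,0,0,0,-1],[0,0,3,0,0,0,-1],[0,0,4,0,0,0,-1],[0,0,3.5,0,0,0,-1],[0,0,2,0,0,0,-1],[0,0,0,0,0,0,-1],[0,0,0,0,0,0,-1]]'
python3 - <<'E'
from h import *
from bench import r
import cv2
st(r,rz(-YAW)@(np.array([.4988,-.3342,.085])-G)*1e3)
for n in('side','scene'):
    p=r.camera(n); cv2.imwrite(f"pics/{n}17.png",cv2.cvtColor(p["frame"],cv2.COLOR_RGB2BGR))
s=cv2.imread('pics/side17.png')[240:340,260:370]; c=cv2.imread('pics/scene17.png')[140:240,190:300]
cv2.imwrite('pics/m17.png',cv2.resize(np.hstack([s,c]),None,fx=3.6,fy=3.6,interpolation=2))
E
```

```text
time: 18.85
ee_pos: [0.4987, -0.3353, 0.1037]
eef_rot: [-0.167, 0.986, -0.0, 0.001]
ft_force: [-0.3, 0.9, -0.3]
width: 0.0006
t 18.85 ee [ 0.4987 -0.3353  0.1037] gate mm [-162.9 -218.7  103.7] width 0.0006
tool axes in gate [[-1.0, -0.002, 0.001], [-0.002, 1.0, -0.001], [-0.001, -0.001, -1.0]] F gate [ 0.02  0.9  -0.33]
tool delta cm [-0.04  0.1   1.87]
```

View pics/m17.png

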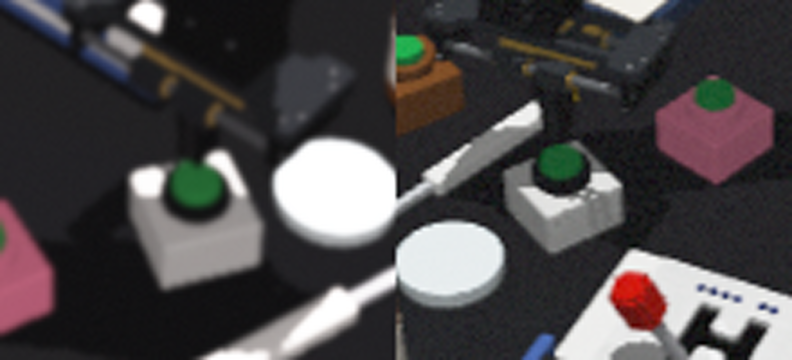

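```bash
python3 -m jog '[[0,0.1,1,0,0,0,-1],[0,0,1,0,0,0,-1],[0,0,0.5,0,0,0,-1],[0,0,0.3,0,0,0,-1],[0,0,0,0,0,0,-1]]'; python3 -m jog '[[0,0,0.3,0,0,0,-1],[0,0,0,0,0,0,-1]]'; python3 -m jog '[[0,0,0.2,0,0,0,-1],[0,0,0,0,0,0,-1]]'
```

```text
time: 19.58
ee_pos: [0.4975, -0.3342, 0.0745]
eef_rot: [-0.167, 0.986, 0.0, -0.0]
ft_force: [-1.2, 1.8, 5.3]
width: 0.0005
time: 19.82
ee_pos: [0.4979, -0.3345, 0.0724]
eef_rot: [-0.167, 0.986, 0.0, 0.0]
ft_force: [-4.6, 4.9, 11.8]
width: 0.0007
time: 20.08
ee_pos: [0.498, -0.3346, 0.0721]
eef_rot: [-0.167, 0.986, 0.0, 0.001]
ft_force: [-11.0, 9.1, 28.1]
width: 0.0002
```

```bash
python3 - <<'E'
from bench import r
import cv2,numpy as np
for n in('side','scene'):
    p=r.camera(n); cv2.imwrite(f"pics/{n}18.png",cv2.cvtColor(p["frame"],cv2.COLOR_RGB2BGR))
s=cv2.imread('pics/side18.png')[240:340,260:370]; c=cv2.imread('pics/scene18.png')[140:240,190:300]
cv2.imwrite('pics/m18.png',cv2.resize(np.hstack([s,c]),None,fx=3.6,fy=3.6,interpolation=2))
E
```

```text
(no output)
```

View pics/m18.png

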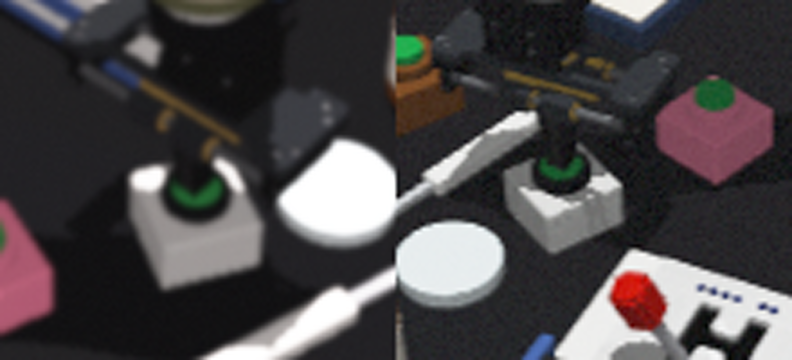

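```bash
python3 -m jog '[[0,0,-0.5,0,0,0,-1],[0,0,-1,0,0,0,-1],[0,0,-3,0,0,0,-1],[0,0,-4,0,0,0,-1],[0,0,-4,0,0,0,-1],[3,0,-3,0,0,0,-1],[3,0,0,0,0,0,-1],[0,0,0,0,0,0,-1],[0,0,0,0,0,0,-1]]'
python3 - <<'E'
from bench import r
import cv2,numpy as np
for n in('side','scene'):
    p=r.camera(n); cv2.imwrite(f"pics/{n}19.png",cv2.cvtColor(p["frame"],cv2.COLOR_RGB2BGR))
    print(n,r.search_frame(p,'knob')[:1])
s=cv2.imread('pics/side19.png')[150:340,200:380]; c=cv2.imread('pics/scene19.png')[140:330,190:370]
cv2.imwrite('pics/m19.png',cv2.resize(np.hstack([s,c]),None,fx=2.2,fy=2.2,interpolation=2))
E
```

```text
time: 21.3
ee_pos: [0.4416, -0.3538, 0.2245]
eef_rot: [-0.167, 0.986, 0.0, 0.0]
ft_force: [1.3, 0.6, -0.7]
width: -0.0002
side []
scene [{'rect': [252.5, 217.8, 263.7, 232.4], 'score': 0.72}]
```

View pics/m19.png

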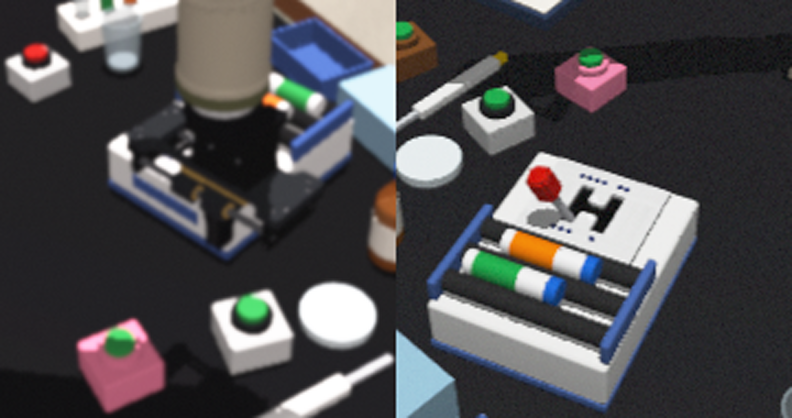

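View pics/scene19.png

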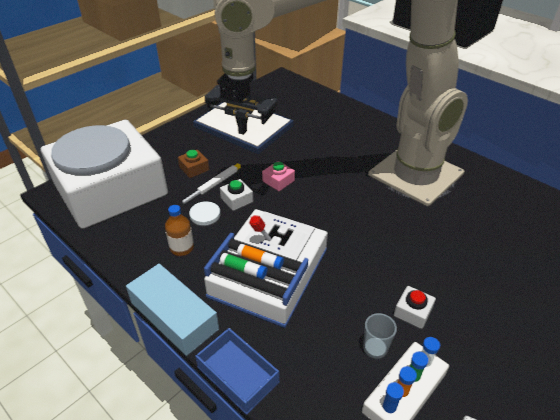

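```bash
python3 -c "
from bench import r
print(r.close_job(), r.read_state()['time'])"
```

```text
the job is handed in; nothing more can be done
the job is handed in; nothing more can be done
```

The mixer is in third gear and started. The job took about 21 s of robot time, under the 72 s limit, and is handed in.

**What I did**
- With the closed fingers I pushed the lever back to the middle and across to the right, at about 3 N. It met its stop at about 5 N.
- I then pushed it forward into slot 3 until it met a firm stop. I pressed it home there with about 14 N, well above the 2–4 N it needs to move.
- Only then did I press the green button on the light grey box to its stop (28 N upward on the tool) and lift clear.

**Last checks**
- **Lever:** the scene camera put the knob at pixel (256.8, 223.2). The position calculated for fully home (shift 0.30) is (257.3, 223.2). After the button press the network's box centre was (258.1, 225.1), about 2 pixels off. The arm hid the knob from the side camera, so both checks rest on the scene camera alone.
- **Start button:** it looked pressed down while the fingers were on it, and was up again afterwards. I could not read its travel directly. "All the way down" rests on the force jumping with no further movement.
- **Rest of the bench:** the stop button was never approached. The tubes and other items looked in place in the last scene picture, and the robot is clear of everything.

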